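Short spin in the microcentrifuge

ROBOT

A 7-joint arm with a two-finger parallel gripper is mounted at the origin on the work surface. World frame = base frame: x ahead of the robot, y to its left, z up, the work surface at z = 0. Lengths are in mm, angles in rad, forces in N, time in s.
With the tool pointing down it reaches from about 425 to 825 mm from the base axis. Payload 3.6 kg.
Tool frame: the origin (TCP) lies on the centre line of the jaws, within the pads' length; the fingertips stand 14 mm ahead of it and the grasp point (between the pads) lies 5 mm behind it (robot.tcp_to_tips is the distance from the TCP to the fingertips, in mm); z points along the fingers, y is the line along which they close (so a half turn about z gives the same grasp; the last joint's range is limited). The gripper opens to 93 mm and grips with 3 to 60 N. Pads are 15 mm wide; open, the fingers measure 128 mm over their backs; the gripper's body (75 mm by 188 mm) begins 65 mm behind the grasp point.
Start: joints at [-1.28, 0.615, -0.013, 1.423, 0.008, 1.103, -0.04], TCP at [202.459, 617.635, 232.64] pointing down, gripper open.
Joint ranges: [-3.12, 3.12], [-0.3, 2.06], [-1.34, 1.32], [0.26, 2.42], [-1.36, 4.5], [0.01, 1.98], [-2.84, 2.84]. Speed limits (rad/s): [2.79, 2.79, 3.14, 3.14, 3.14, 3.14, 3.14].

INTERFACE

Orientations are given as [roll, pitch, yaw] about the fixed x, y, z axes, in that order (R = Rz(yaw) Ry(pitch) Rx(roll)).
In Python, from cell import robot gives the robot as it stands.
- The arm moves only by the shell command python3 -m handwheel 'ROWS' [OPENING]. ROWS is JSON, a list of rows, each an object of numbers: "x", "y", "z": the shift along the world's x, y, z each as a share of 0.12 m, from -1 to 1; "wx", "wy", "wz": the turn, a rotation vector about the world's x, y, z each as a share of 2 pi rad, from -1 to 1. In form: [{"x": .., "y": .., "z": .., "wx": .., "wy": .., "wz": ..}, ...]. A call has 1 to 5 rows; each row is the pose to reach, as a shift and turn from the pose commanded when the call began, turning the shorter way round; what a row does not reach only later rows make up. A row lasts 1/12 s, in which the tool goes at most 41.7 mm and 7.16 degrees, less where a joint would pass 70% of its speed; a pose out of reach is approached as far as the arm can. A call with a number of a shift or a turn outside -1 to 1 is refused whole. A call with a gripper value outside its range is refused whole. OPENING is the opening, from 0 (shut) to 1 (fully open), set as the call begins (- or left out, the last holds). The fingers move at their own pace and stop on an object; the grip force is fixed at half the most. Time passes only in rows, so rows that repeat a pose let the fingers close. It gives the time, the measured TCP pose, the force, the opening and the grip force at its end, in the units of the state.
- robot.get_obs(): the state, without advancing time (a new reading comes with each control period).
- robot.capture(name): name is "side" or "top"; returns (picture, depth): 400x640x3 uint8, blue, green, red; 400x640 float32, mm along the optical axis (not along the pixel's ray), 0 where there is no reading.
- robot.camera_params(name): a dict with "fx", "fy", "cx", "cy" (pixels), "extrinsics" (4x4, takes a point from world to camera coordinates). Camera axes: x right, y down, z forward; pixel columns grow to the right and rows downward; lengths in mm; the calibration is good to about 2 mm. A picture is of the moment at which its call begins. camera_params takes no time and is no camera call.
- robot.job_done(): hands the job in; it is judged then, once.
The state is a dict: "time_s": time; "qpos": joint angles; "joint_vel": joint speeds; "tau": joint torques, N m; "eef_pos": TCP position; "tcp_rot": TCP orientation; "ft_force": force on the tool from outside, world axes, zero at the start; "wrist_torque": the same for the moment, N m; "width": opening from 0.0 (shut) to 1.0 (fully open); "finger_force": force on a finger pad.
Only numpy, scipy, OpenCV 4.12 (cv2) and the standard library are available. Lean on these libraries where they do the work, as an engineer would, in place of code of your own. Each camera call takes 0.05 s, during which the arm holds its last target. There are 200 camera calls.

TASK

Give the loaded tubes a short spin: ease the centrifuge's open lid shut, without slamming it, until it is fully down, then switch the machine on by pressing down the raised half of the green rocker, and only then press the yellow short-spin key right in and keep it held, finishing with the key still held down. It is all done by pushing with the closed fingertips: the lid is not to be gripped or swung back open. Do not press the blue start key, and leave the things standing around the machine in their places.

Things in the scene. Friction and masses are not known exactly. Their poses are not given: they have to be found in the camera images.
- centrifuge: White bench microcentrifuge, fixed to the bench, 240 mm deep (x), 226 mm wide (y); origin under the centre of its base on the bench; x from front to back (away from the robot), y to its left seen from the front, z up. Behind: a flat deck 130 mm high with the rotor bowl, and the lid over it. Front 68 mm: a dark grey sloping control panel
- panel_mid (a point): Middle of the control panel's face, 86 mm in front of the centrifuge's centre, 115.5 mm high. The panel rises away from the robot at 0.35 rad to the level; its outward normal is (-0.343, 0, 0.939) in the centrifuge's frame. From left to right: display, blue key (y = +10 mm), yellow key (y = -36 mm), green rocker (y = -86 mm)
- lid (a joint): Lid angle, rad: 0 fully shut (level on the deck), 0.55 to 0.95 at the start, 1.3 fully open. White, with a clear round window (also firm to push); 155 mm from hinge to free edge, 204 mm wide, 22 mm thick. Hinged at the back, free edge to the front. A stiff hinge keeps it wherever it is left: it must be pushed all the way; 1 to 5 N down on its outer face moves it
- lid_hinge (a point): Hinge line of the lid, at its middle, at the level of the lid's underside: 105 mm behind the centrifuge's centre, 131.5 mm above the bench. Its frame turns with the lid: the lid reaches from x = 0 to -155 mm, z = 0 (underside) to 22 mm (outer face)
- lid_middle (a point): Centre of the lid's outer (upper) face, 77.5 mm from the hinge; moves with the lid, 153.5 mm above the bench when shut
- lid_edge (a point): Middle of the free edge of the lid's outer (upper) face, 155 mm from the hinge; moves with the lid
- rocker (a joint): Green mains rocker, rad: 0 off, 0.44 on; stiff, about 4 N at its end; it stays where it is left, so press it right down. V-shaped cap 36 mm long up the slope, 26 mm wide, pivoting at its middle 3 mm above the panel. Off: the half away from the robot (white line) stands up at 0.44 rad to the panel, its end 8 mm above the pivot. On: that half lies parallel to the panel, 3 mm above it
- rocker_on_end (a point): Point on the raised (off) face of that far half, on its middle line, 14 mm from the pivot: the place to press. It moves with the rocker, about 6 mm down along the panel's normal from off to on
- spin_key (a joint): Yellow short-spin key, m pressed in along the panel's normal: 0 out, 0.0045 fully in. Spring return: 1.5 N to start, 5 N fully in; it comes out again when let go
- spin_key_top (a point): Centre of the yellow key's face, 20 mm (up the slope) by 24 mm (y), 7 mm above the panel when out
- start_key (a joint): Blue start key beside the yellow one, same make and values; not to be pressed
- start_key_top (a point): Centre of the blue key's face, 20 by 24 mm, 46 mm to the left of the yellow key
- plates: Loose stack of four dark red-brown agar plates, 90 mm across, 60 mm high; origin under its centre
- loop_cup: Loose pale orange cup, 68 mm across and 95 mm high, with orange inoculating loops that stand up to 175 mm; origin under its centre
- reagent: Loose amber bottle, 60 mm across, 125 mm high; origin under its centre
- tube_rack: Loose green rack of microtubes, 60 x 110 mm, 46 mm high; origin under its centre, long side along its y

How it is judged:
By the outcome, as a careful person would: the job done as asked, in the order asked, and still so for the second after the job is handed in, while the arm keeps its last pose, push and grip.
It also fails if it takes over 42 s, if anything falls off the work surface, if the arm or the gripper's body presses on something with over 40 N, if the wrist force passes 120 N, or if a joint passes its speed limit or range.

## Working session

There is one attempt and no reset: what is moved stays moved. The work goes in short steps, Python scripts to look and compute and a shell command to move; the robot and the scene stay as the last step left them, time stands still between calls to the robot, and variables do not carry over. Pictures are saved under pics/ and viewed, at most 10 in all, crops included, and the job is handed in when it is done.

```bash
mkdir -p pics; ls
python3 - <<'E'
from cell import robot
import cv2,numpy as np
o=robot.get_obs();print(o['time_s'],o['eef_pos'],o['tcp_rot'],o['width'],o['ft_force'],robot.tcp_to_tips)
for n in('top','side'):
    p,d=robot.capture(n);cv2.imwrite(f'pics/{n}0.png',p);np.save(f'{n}0.npy',d)
    c=robot.camera_params(n);print(n,c['fx'],c['cx'],c['cy'],np.round(c['extrinsics'],3).tolist(),(d>0).mean())
E
```

```text
pics
0.0 [202.25359205 616.96655463 231.52543942] [-3.13913440e+00  3.77965317e-05  2.82484028e+00] 0.998252862922697 [-1.0233354  -0.53494898  0.77610813] 14.0
top 467.4220243324252 316.5580543903962 187.35138404637462 [[0.014, -1.0, 0.008, 21.999], [-0.991, -0.015, -0.134, 548.209], [0.134, -0.006, -0.991, 1177.168], [0.0, 0.0, 0.0, 1.0]] 0.99589453125
side 416.40310917637277 322.8744526829364 202.1693871688093 [[0.993, -0.12, 0.012, -525.363], [-0.069, -0.649, -0.758, 142.249], [0.099, 0.752, -0.652, 791.514], [0.0, 0.0, 0.0, 1.0]] 0.99595703125
```

View pics/top0.png

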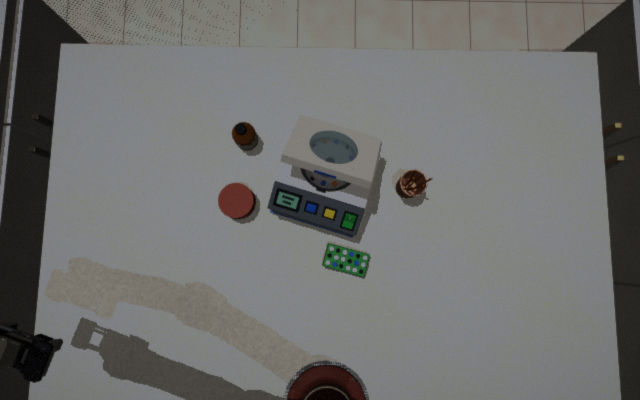

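View pics/side0.png

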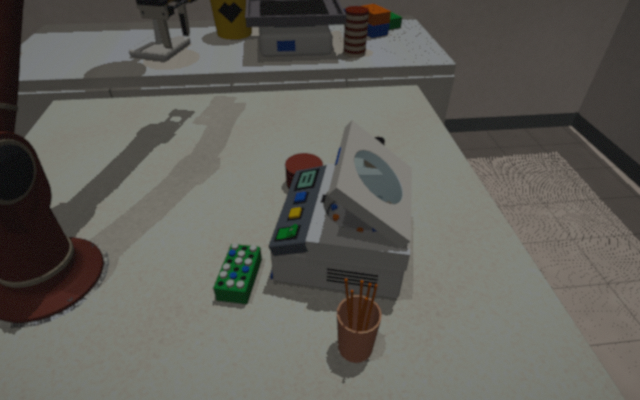

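Top view: the panel runs from (270,195) to (360,225), with blue key (311,208), yellow (330,213) and rocker (350,220). The lid is open at (333,148), the rack at (346,259), the plates at (237,200), the bottle at (245,136) and the cup at (412,184). The side view shows the same, with the yellow key at (295,213) and rocker at (288,233).

```bash
cat > h.py <<'E'
import cv2,numpy as np
from cell import robot
def ray(n,u,v):
    c=robot.camera_params(n);E=np.array(c['extrinsics']);R,t=E[:3,:3],E[:3,3]
    d=R.T@np.array([(u-c['cx'])/c['fx'],(v-c['cy'])/c['fy'],1]);return -R.T@t,d
def onz(n,u,v,z):
    o,d=ray(n,u,v);return o+d*(z-o[2])/d[2]
def tri(a,b):
    (o1,d1),(o2,d2)=ray('top',*a),ray('side',*b)
    s=np.linalg.lstsq(np.c_[d1,-d2],o2-o1,rcond=None)[0];p,q=o1+s[0]*d1,o2+s[1]*d2
    return (p+q)/2,np.linalg.norm(p-q)
def cloud(n,d):
    c=robot.camera_params(n);E=np.array(c['extrinsics']);v,u=np.mgrid[:400,:640]
    P=np.stack([(u-c['cx'])/c['fx']*d,(v-c['cy'])/c['fy']*d,d],-1);return (P-E[:3,3])@E[:3,:3]
def blob(img,lo,hi,box):
    h=cv2.cvtColor(img,cv2.COLOR_BGR2HSV);m=cv2.inRange(h,lo,hi);k=np.zeros_like(m);x0,y0,x1,y1=box;k[y0:y1,x0:x1]=m[y0:y1,x0:x1]
    n,l,s,c=cv2.connectedComponentsWithStats(k);i=1+np.argmax(s[1:,4]);return c[i],s[i,4],l==i
E
python3 - <<'E'
from h import *
T,S=cv2.imread('pics/top0.png'),cv2.imread('pics/side0.png');dt,ds=np.load('top0.npy'),np.load('side0.npy')
C=cloud('top',dt);D=cloud('side',ds)
k={}
for n,lo,hi in(('blue',(105,120,60),(130,255,255)),('yel',(20,120,80),(35,255,255)),('grn',(45,120,40),(80,255,255))):
    a,na,ma=blob(T,lo,hi,(295,195,365,235));b,nb,mb=blob(S,lo,hi,(270,185,320,245))
    k[n]=a;print(n,a.round(1),na,b.round(1),nb,'tri',[x.round(1) for x in tri(a,b)],'z122',onz('top',*a,122).round(1),onz('side',*b,122).round(1),'depth',np.median(C[ma],0).round(1),np.median(D[mb],0).round(1))
# panel outline
h=cv2.cvtColor(T,cv2.COLOR_BGR2HSV);m=(h[...,2]<95).astype(np.uint8)*0
m[178:242,262:370]=((h[...,2]<100)|(h[...,1]>120))[178:242,262:370]
z=C[...,2];m2=((z>95)&(z<135)).astype(np.uint8)
cs=max(cv2.findContours(m,cv2.RETR_EXTERNAL,cv2.CHAIN_APPROX_NONE)[0],key=cv2.contourArea)
print('panel',cv2.boxPoints(cv2.minAreaRect(cs)).round(1).tolist())
# lid plane: bright pixels in top
for nm,Cc in(('top',C),('side',D)):
    q=Cc.reshape(-1,3);q=q[(q[:,2]>165)&(abs(q[:,1])<170)&(q[:,0]>450)&(q[:,0]<800)&(q[:,2]<330)]
    c0=np.median(q,0)
    for _ in range(8):
        w=q if _==0 else q[abs((q-c0)@n)<4]
        c0=w.mean(0);n=np.linalg.svd(w-c0,full_matrices=False)[2][2];n*=np.sign(n[2])
    print(nm,'lid',len(q),len(w),c0.round(1),n.round(3),'ang',np.arccos(n[2]),'yaw',np.arctan2(n[1],n[0]),w.min(0).round(),w.max(0).round(),'hi',w[w[:,2]>np.percentile(w[:,2],97)].mean(0).round(1))
E
```

```text
blue [310.7 207.5] 77 [299.8 195.9] 90 tri [array([488.1,  43.9, 121. ]), np.float64(1.3)] z122 [487.4  43.9 122. ] [488.7  42.8 122. ] depth [488.1  43.2 121.8] [488.8  42.8 121.9]
yel [328.9 213.2] 77 [294.7 211.7] 98 tri [array([475.1,  -0. , 121.1]), np.float64(1.6)] z122 [474.2  -0.  122. ] [475.9  -0.9 122. ] depth [474.7  -0.  122.1] [476.1  -0.8 121.6]
grn [348.5 220.7] 155 [286.6 231.9] 220 tri [array([457.8, -47.2, 117.6]), np.float64(1.3)] z122 [456.9 -46.9 122. ] [458.4 -51.5 122. ] depth [456.6 -46.4 118.5] [458.3 -48.7 116.7]
panel [[263.8999938964844, 215.89999389648438], [279.8999938964844, 161.0], [377.29998779296875, 189.39999389648438], [361.29998779296875, 244.3000030517578]]
top lid 4044 3471 [608.3  -2.6 206.8] [ 0.576 -0.17   0.8  ] ang 0.6441871166001499 yaw -0.28708783333505217 [ 531. -114.  165.] [690. 107. 248.] hi [563.1  11.  243. ]
side lid 5530 4576 [606.4 -16.4 205.1] [ 0.578 -0.173  0.798] ang 0.6471236110893162 yaw -0.2908770242875652 [ 533. -115.  165.] [690. 106. 244.] hi [561.7   1.2 241.5]
```

```bash
python3 -m handwheel '[{"x":0.55,"y":-0.85,"z":0.3,"wz":0.005},{"x":0.55,"y":-0.85,"z":0.3,"wz":0.005},{"x":0.55,"y":-0.85,"z":0.3,"wz":0.005},{"x":0.55,"y":-0.85,"z":0.3,"wz":0.005}]' 0
python3 -m handwheel '[{"x":0.55,"y":-0.85,"z":0.3},{"x":0.55,"y":-0.85,"z":0.3},{"x":0.55,"y":-0.85,"z":0.3},{"x":0.55,"y":-0.85,"z":0.3}]'
python3 -m handwheel '[{"x":0.55,"y":-0.85},{"x":0.55,"y":-0.85},{"x":0.55,"y":-0.85},{"x":0.55,"y":-0.85}]'
python3 -m handwheel '[{"x":0.55,"y":-0.85},{"x":0.55,"y":-0.85},{"x":0.55,"y":-0.85},{"x":0.55,"y":-0.85}]'
python3 -m handwheel '[{"x":0.55,"y":-0.85},{"x":0.55,"y":-0.85},{"x":0.55,"y":-0.85},{"x":0.55,"y":-0.85}]'
python3 -m handwheel '[{"x":0.5,"y":-0.88},{"x":0.5,"y":-0.88},{"x":0.5,"y":-0.88},{"x":0.5,"y":-0.88}]'
python3 - <<'E'
from h import *
p,d=robot.capture('side');cv2.imwrite('pics/side1.png',cv2.resize(p[60:320,180:500],None,fx=2,fy=2));o=robot.get_obs();print(o['time_s'],o['eef_pos'],o['tcp_rot'],o['qpos'],o['ft_force'])
E
```

```text
0.15 [202.3118883  617.11376177 231.7649762 ] [-3.13963525e+00  4.95596642e-05  2.82481211e+00] [-1.28050872  0.61568748 -0.01258959  1.42449641  0.00811891  1.10341733
 -0.04044324] [ 0.1963687   0.27117071 -0.01506198]$[0]: bad value
$[0]: bad value
$[0]: bad value
$[0]: bad value
$[0]: bad value
$[0]: bad value
```

View pics/side1.png

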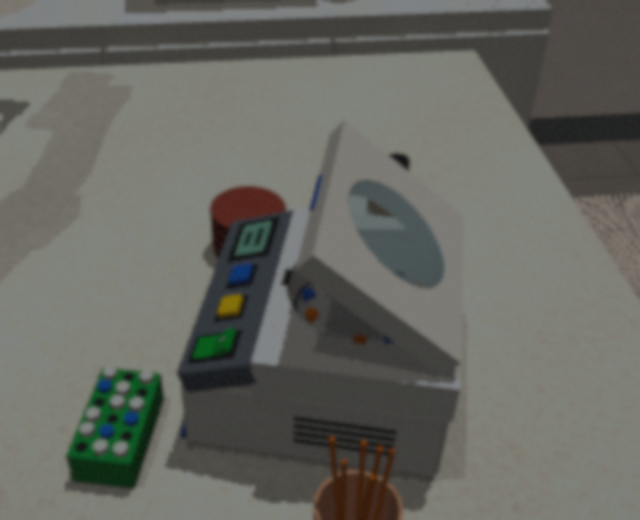

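The arm has not moved, because every row needs all six numbers. The picture only shows the machine, its lid still open and its free edge at about (340,125)–(300,260).

```bash
python3 -m handwheel '[{"x":0.55,"y":-0.85,"z":0.3,"wx":0,"wy":0,"wz":0.005},{"x":0.55,"y":-0.85,"z":0.3,"wx":0,"wy":0,"wz":0.005},{"x":0.55,"y":-0.85,"z":0.3,"wx":0,"wy":0,"wz":0.005},{"x":0.55,"y":-0.85,"z":0.3,"wx":0,"wy":0,"wz":0.005}]' 0 &&
python3 -m handwheel '[{"x":0.55,"y":-0.85,"z":0.3,"wx":0,"wy":0,"wz":0},{"x":0.55,"y":-0.85,"z":0.3,"wx":0,"wy":0,"wz":0},{"x":0.55,"y":-0.85,"z":0.3,"wx":0,"wy":0,"wz":0},{"x":0.55,"y":-0.85,"z":0.3,"wx":0,"wy":0,"wz":0}]' &&
python3 -m handwheel '[{"x":0.55,"y":-0.85,"z":0,"wx":0,"wy":0,"wz":0},{"x":0.55,"y":-0.85,"z":0,"wx":0,"wy":0,"wz":0},{"x":0.55,"y":-0.85,"z":0,"wx":0,"wy":0,"wz":0},{"x":0.55,"y":-0.85,"z":0,"wx":0,"wy":0,"wz":0}]'
```

```text
time_s: 0.48
eef_pos: [276.6, 508.9, 271.1]
tcp_rot: [-3.141, 0.008, 2.844]
ft_force: [1.7, -0.5, 0.2]
width: 0.761
finger_force: 0.0
time_s: 0.82
eef_pos: [341.8, 406.3, 307.1]
tcp_rot: [-3.141, 0.007, 2.842]
ft_force: [1.1, -0.8, -0.5]
width: 0.476
finger_force: 0.0
time_s: 1.15
eef_pos: [406.0, 302.9, 304.7]
tcp_rot: [-3.137, 0.005, 2.841]
ft_force: [0.5, -1.7, 0.9]
width: 0.184
finger_force: 0.0
```

```bash
python3 -m handwheel '[{"x":0.53,"y":-0.84,"z":0,"wx":0,"wy":0,"wz":0},{"x":0.53,"y":-0.84,"z":0,"wx":0,"wy":0,"wz":0},{"x":0.53,"y":-0.84,"z":0,"wx":0,"wy":0,"wz":0},{"x":0.53,"y":-0.84,"z":0,"wx":0,"wy":0,"wz":0}]' &&
python3 -m handwheel '[{"x":0.53,"y":-0.84,"z":0,"wx":0,"wy":0,"wz":0},{"x":0.53,"y":-0.84,"z":0,"wx":0,"wy":0,"wz":0},{"x":0.53,"y":-0.84,"z":0,"wx":0,"wy":0,"wz":0},{"x":0.53,"y":-0.84,"z":0,"wx":0,"wy":0,"wz":0}]' &&
python3 -m handwheel '[{"x":0.53,"y":-0.84,"z":0,"wx":0,"wy":0,"wz":0},{"x":0.53,"y":-0.84,"z":0,"wx":0,"wy":0,"wz":0},{"x":0.53,"y":-0.84,"z":0,"wx":0,"wy":0,"wz":0},{"x":0.53,"y":-0.84,"z":0,"wx":0,"wy":0,"wz":0}]'
python3 - <<'E'
from h import *
p,d=robot.capture('side');cv2.imwrite('pics/side2.png',cv2.resize(p[0:300,180:580],None,fx=2,fy=2));o=robot.get_obs();print(o['time_s'],o['eef_pos'],o['tcp_rot'],o['qpos'],o['ft_force'])
E
```

```text
time_s: 1.48
eef_pos: [468.4, 202.2, 304.6]
tcp_rot: [-3.137, 0.005, 2.842]
ft_force: [-0.3, -1.2, -0.4]
width: 0.002
finger_force: 0.0
time_s: 1.82
eef_pos: [531.1, 101.2, 304.4]
tcp_rot: [-3.136, 0.004, 2.842]
ft_force: [-0.2, -0.9, -1.0]
width: 0.002
finger_force: 0.0
time_s: 2.15
eef_pos: [593.7, 0.2, 303.8]
tcp_rot: [-3.135, 0.003, 2.844]
ft_force: [-0.2, -1.5, 0.7]
width: 0.003
finger_force: 0.0
2.2 [592.26563254   4.81506894 303.71850668] [-3.13848114e+00  2.75570795e-04  2.84783281e+00] [-0.14293168  0.46764785  0.15413216  1.49180459 -0.07136771  1.18845932
  1.29861834] [0.01011327 0.69128387 0.14934594]
```

View pics/side2.png

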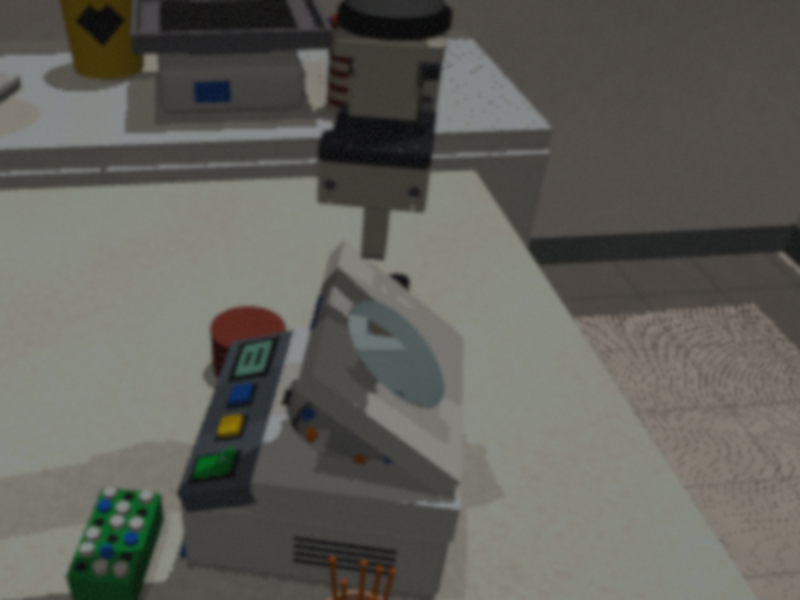

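The closed fingertips are at (375,258) in the crop, above the lid near its free edge, and the way down is clear. Next I descend to just above contact.

```bash
python3 -m handwheel '[{"x":0,"y":0,"z":-0.15,"wx":0,"wy":0,"wz":0},{"x":0,"y":0,"z":-0.3,"wx":0,"wy":0,"wz":0},{"x":0,"y":0,"z":-0.4,"wx":0,"wy":0,"wz":0},{"x":0,"y":0,"z":-0.45,"wx":0,"wy":0,"wz":0},{"x":0,"y":0,"z":-0.46,"wx":0,"wy":0,"wz":0}]' &&
python3 -m handwheel '[{"x":0,"y":0,"z":-0.01,"wx":0,"wy":0,"wz":0},{"x":0,"y":0,"z":-0.02,"wx":0,"wy":0,"wz":0},{"x":0,"y":0,"z":-0.03,"wx":0,"wy":0,"wz":0},{"x":0,"y":0,"z":-0.04,"wx":0,"wy":0,"wz":0},{"x":0,"y":0,"z":-0.05,"wx":0,"wy":0,"wz":0}]'
```

```text
time_s: 2.62
eef_pos: [590.1, 11.2, 248.0]
tcp_rot: [-3.141, -0.003, 2.858]
ft_force: [-0.2, 0.2, -0.1]
width: 0.007
finger_force: 0.0
time_s: 3.03
eef_pos: [591.5, 9.3, 243.9]
tcp_rot: [3.141, 0.001, 2.856]
ft_force: [0.2, 0.3, 0.2]
width: 0.008
finger_force: 0.0
```

```bash
python3 -m handwheel '[{"x":-0.01,"y":0.003,"z":-0.012,"wx":0,"wy":0,"wz":0},{"x":-0.02,"y":0.006,"z":-0.024,"wx":0,"wy":0,"wz":0},{"x":-0.03,"y":0.009,"z":-0.036,"wx":0,"wy":0,"wz":0},{"x":-0.04,"y":0.012,"z":-0.048,"wx":0,"wy":0,"wz":0},{"x":-0.05,"y":0.015,"z":-0.06,"wx":0,"wy":0,"wz":0}]' &&
python3 -m handwheel '[{"x":-0.01,"y":0.003,"z":-0.012,"wx":0,"wy":0,"wz":0},{"x":-0.02,"y":0.006,"z":-0.024,"wx":0,"wy":0,"wz":0},{"x":-0.03,"y":0.009,"z":-0.036,"wx":0,"wy":0,"wz":0},{"x":-0.04,"y":0.012,"z":-0.048,"wx":0,"wy":0,"wz":0},{"x":-0.05,"y":0.015,"z":-0.06,"wx":0,"wy":0,"wz":0}]'
```

```text
time_s: 3.45
eef_pos: [585.1, 11.1, 236.2]
tcp_rot: [3.142, 0.0, 2.856]
ft_force: [0.6, 0.4, 0.8]
width: 0.006
finger_force: 0.5
time_s: 3.87
eef_pos: [579.1, 12.9, 228.8]
tcp_rot: [-3.141, -0.0, 2.856]
ft_force: [0.7, -0.9, 0.6]
width: 0.008
finger_force: 0.4
```

```bash
python3 -m handwheel '[{"x":-0.009,"y":0.003,"z":-0.014,"wx":0,"wy":0,"wz":0},{"x":-0.018,"y":0.005,"z":-0.028,"wx":0,"wy":0,"wz":0},{"x":-0.027,"y":0.008,"z":-0.042,"wx":0,"wy":0,"wz":0},{"x":-0.036,"y":0.01,"z":-0.056,"wx":0,"wy":0,"wz":0},{"x":-0.045,"y":0.013,"z":-0.07,"wx":0,"wy":0,"wz":0}]' &&
python3 -m handwheel '[{"x":-0.009,"y":0.003,"z":-0.014,"wx":0,"wy":0,"wz":0},{"x":-0.018,"y":0.005,"z":-0.028,"wx":0,"wy":0,"wz":0},{"x":-0.027,"y":0.008,"z":-0.042,"wx":0,"wy":0,"wz":0},{"x":-0.036,"y":0.01,"z":-0.056,"wx":0,"wy":0,"wz":0},{"x":-0.045,"y":0.013,"z":-0.07,"wx":0,"wy":0,"wz":0}]'
python3 - <<'E'
from h import *
p,d=robot.capture('side');D=cloud('side',d)
o=robot.get_obs();print(o['time_s'],o['eef_pos'],o['ft_force'])
q=D.reshape(-1,3);L=(q-[570.2,9,0])@np.array([[.959,.284,0],[-.284,.959,0],[0,0,1]])
w=L[(L[:,2]>140)&(L[:,0]>-60)&(L[:,0]<110)&(L[:,1]<-20)&(L[:,1]>-95)&(L[:,2]<240)]
print(len(w),np.polyfit(w[:,0],w[:,2],1),np.arctan(-np.polyfit(w[:,0],w[:,2],1)[0]))
cv2.imwrite('pics/side3.png',cv2.resize(p[0:300,180:580],None,fx=2,fy=2))
E
```

```text
time_s: 4.28
eef_pos: [573.7, 14.5, 220.4]
tcp_rot: [-3.142, -0.0, 2.856]
ft_force: [-0.1, 0.8, 0.6]
width: 0.003
finger_force: 0.4
time_s: 4.7
eef_pos: [568.6, 16.0, 212.1]
tcp_rot: [3.142, 0.0, 2.856]
ft_force: [-0.1, 0.5, 0.2]
width: 0.009
finger_force: 0.3
4.75 [568.16458745  16.05354315 211.75067586] [ 0.39928697 -0.17938032  0.42122341]
2648 [ -0.36158216 192.60611723] 0.3469555147298613
```

View pics/side3.png

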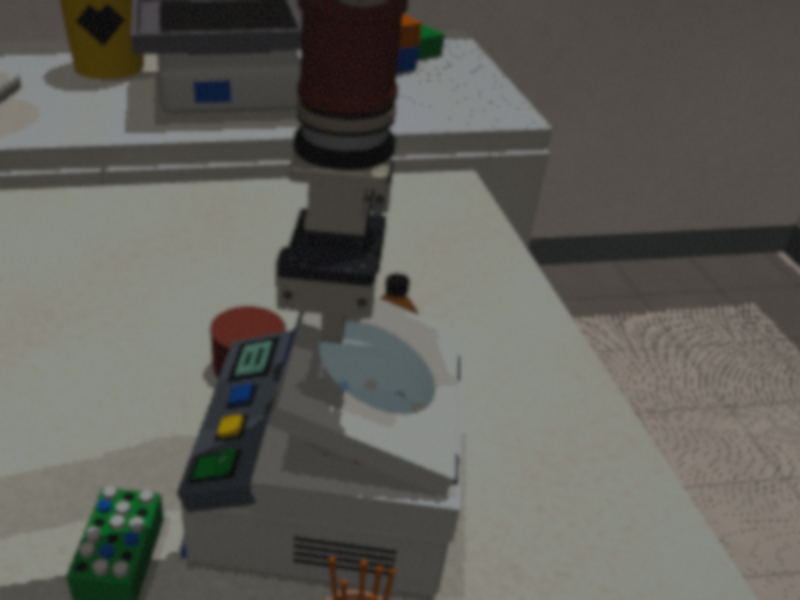

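The fingertips at (335,325) push the lid, now about 0.35 rad, just as planned. I carry on along the arc, slower towards the end.

```bash
python3 -m handwheel '[{"x":-0.007,"y":0.002,"z":-0.015,"wx":0,"wy":0,"wz":0},{"x":-0.014,"y":0.004,"z":-0.03,"wx":0,"wy":0,"wz":0},{"x":-0.021,"y":0.006,"z":-0.045,"wx":0,"wy":0,"wz":0},{"x":-0.028,"y":0.008,"z":-0.06,"wx":0,"wy":0,"wz":0},{"x":-0.035,"y":0.01,"z":-0.075,"wx":0,"wy":0,"wz":0}]' &&
python3 -m handwheel '[{"x":-0.007,"y":0.002,"z":-0.015,"wx":0,"wy":0,"wz":0},{"x":-0.014,"y":0.004,"z":-0.03,"wx":0,"wy":0,"wz":0},{"x":-0.021,"y":0.006,"z":-0.045,"wx":0,"wy":0,"wz":0},{"x":-0.028,"y":0.008,"z":-0.06,"wx":0,"wy":0,"wz":0},{"x":-0.035,"y":0.01,"z":-0.075,"wx":0,"wy":0,"wz":0}]' &&
python3 -m handwheel '[{"x":-0.003,"y":0.001,"z":-0.01,"wx":0,"wy":0,"wz":0},{"x":-0.006,"y":0.002,"z":-0.02,"wx":0,"wy":0,"wz":0},{"x":-0.009,"y":0.003,"z":-0.03,"wx":0,"wy":0,"wz":0},{"x":-0.012,"y":0.004,"z":-0.04,"wx":0,"wy":0,"wz":0},{"x":-0.015,"y":0.005,"z":-0.05,"wx":0,"wy":0,"wz":0}]' &&
python3 -m handwheel '[{"x":-0.003,"y":0.001,"z":-0.01,"wx":0,"wy":0,"wz":0},{"x":-0.006,"y":0.002,"z":-0.02,"wx":0,"wy":0,"wz":0},{"x":-0.009,"y":0.003,"z":-0.03,"wx":0,"wy":0,"wz":0},{"x":-0.012,"y":0.004,"z":-0.04,"wx":0,"wy":0,"wz":0},{"x":-0.015,"y":0.005,"z":-0.05,"wx":0,"wy":0,"wz":0}]' &&
python3 -m handwheel '[{"x":-0.002,"y":0,"z":-0.008,"wx":0,"wy":0,"wz":0},{"x":-0.004,"y":0.001,"z":-0.016,"wx":0,"wy":0,"wz":0},{"x":-0.006,"y":0.002,"z":-0.024,"wx":0,"wy":0,"wz":0},{"x":-0.008,"y":0.002,"z":-0.032,"wx":0,"wy":0,"wz":0},{"x":-0.01,"y":0.003,"z":-0.04,"wx":0,"wy":0,"wz":0}]'
```

```text
time_s: 5.17
eef_pos: [564.1, 17.3, 203.0]
tcp_rot: [-3.142, -0.0, 2.856]
ft_force: [-0.5, 0.3, 0.0]
width: 0.008
finger_force: 0.4
time_s: 5.58
eef_pos: [560.2, 18.4, 194.1]
tcp_rot: [3.141, 0.001, 2.856]
ft_force: [0.2, 0.1, 0.0]
width: 0.008
finger_force: 0.3
time_s: 6.0
eef_pos: [558.2, 19.0, 188.1]
tcp_rot: [-3.142, -0.0, 2.856]
ft_force: [-0.3, 0.1, 0.3]
width: 0.003
finger_force: 0.3
time_s: 6.42
eef_pos: [556.4, 19.5, 182.1]
tcp_rot: [-3.141, -0.0, 2.856]
ft_force: [-0.1, 0.5, 0.4]
width: 0.003
finger_force: 0.3
time_s: 6.83
eef_pos: [555.2, 19.9, 177.3]
tcp_rot: [-3.141, -0.0, 2.856]
ft_force: [-0.5, -0.4, 0.3]
width: 0.003
finger_force: 0.3
```

```bash
python3 -m handwheel '[{"x":-0.001,"y":0,"z":-0.008,"wx":0,"wy":0,"wz":0},{"x":-0.002,"y":0,"z":-0.016,"wx":0,"wy":0,"wz":0},{"x":-0.003,"y":0,"z":-0.024,"wx":0,"wy":0,"wz":0},{"x":-0.004,"y":0.001,"z":-0.032,"wx":0,"wy":0,"wz":0},{"x":-0.005,"y":0.001,"z":-0.04,"wx":0,"wy":0,"wz":0}]' &&
python3 -m handwheel '[{"x":0,"y":0,"z":-0.007,"wx":0,"wy":0,"wz":0},{"x":0,"y":0,"z":-0.014,"wx":0,"wy":0,"wz":0},{"x":0,"y":0,"z":-0.021,"wx":0,"wy":0,"wz":0},{"x":0,"y":0,"z":-0.028,"wx":0,"wy":0,"wz":0},{"x":0,"y":0,"z":-0.035,"wx":0,"wy":0,"wz":0}]'
python3 - <<'E'
from h import *
p,d=robot.capture('side');D=cloud('side',d)
o=robot.get_obs();print(o['time_s'],o['eef_pos'],o['ft_force'])
q=D.reshape(-1,3);L=(q-[570.2,9,0])@np.array([[.959,.284,0],[-.284,.959,0],[0,0,1]]).T.T
w=L[(L[:,2]>140)&(L[:,0]>-45)&(L[:,0]<100)&(L[:,1]<-30)&(L[:,1]>-95)&(L[:,2]<190)]
f=np.polyfit(w[:,0],w[:,2],1);print(len(w),f)
E
```

```text
time_s: 7.25
eef_pos: [554.5, 20.0, 172.5]
tcp_rot: [-3.141, -0.0, 2.856]
ft_force: [-0.3, -0.1, 1.1]
width: 0.002
finger_force: 0.3
time_s: 7.67
eef_pos: [554.6, 20.0, 168.3]
tcp_rot: [-3.142, -0.0, 2.856]
ft_force: [0.5, 0.8, 1.2]
width: 0.004
finger_force: 0.3
7.7167 [554.63522021  20.02805928 168.2029253 ] [-0.40435532  0.20170522 -0.04868876]
2210 [-8.46698901e-03  1.53905991e+02]
```

```bash
python3 -m handwheel '[{"x":0,"y":0,"z":-0.004,"wx":0,"wy":0,"wz":0},{"x":0,"y":0,"z":-0.008,"wx":0,"wy":0,"wz":0},{"x":0,"y":0,"z":-0.012,"wx":0,"wy":0,"wz":0},{"x":0,"y":0,"z":-0.016,"wx":0,"wy":0,"wz":0},{"x":0,"y":0,"z":-0.02,"wx":0,"wy":0,"wz":0}]'
```

```text
time_s: 8.13
eef_pos: [554.7, 20.0, 167.3]
tcp_rot: [3.141, 0.0, 2.856]
ft_force: [-4.0, 0.3, 10.4]
width: 0.009
finger_force: 5.3
```

The lid is fully down: fingertips at 153.3 mm with 10 N. Now to the rocker.

```bash
python3 -m handwheel '[{"x":0,"y":0,"z":0.33,"wx":0,"wy":0,"wz":0},{"x":-0.2,"y":-0.15,"z":0.33,"wx":0,"wy":0,"wz":0},{"x":-0.5,"y":-0.38,"z":0.33,"wx":0,"wy":0,"wz":0},{"x":-0.75,"y":-0.58,"z":0.33,"wx":0,"wy":0,"wz":0},{"x":-0.75,"y":-0.58,"z":0.33,"wx":0,"wy":0,"wz":0}]' &&
python3 -m handwheel '[{"x":0,"y":0,"z":-0.15,"wx":0,"wy":0,"wz":0},{"x":0,"y":0,"z":-0.3,"wx":0,"wy":0,"wz":0},{"x":0,"y":0,"z":-0.4,"wx":0,"wy":0,"wz":0},{"x":0,"y":0,"z":-0.45,"wx":0,"wy":0,"wz":0},{"x":0,"y":0,"z":-0.45,"wx":0,"wy":0,"wz":0}]'
python3 - <<'E'
from h import *
p,d=robot.capture('side');D=cloud('side',d)
o=robot.get_obs();print(o['time_s'],o['eef_pos'],o['tcp_rot'],o['qpos'],o['ft_force'])
L=(D-[570.2,9,0])@np.array([[.959,.284,0],[-.284,.959,0],[0,0,1]])
w=L[(L[...,2]>140)&(L[...,0]>-45)&(L[...,0]<100)&(L[...,1]<-30)&(L[...,1]>-95)&(L[...,2]<190)]
print(len(w),np.polyfit(w[:,0],w[:,2],1))
cv2.imwrite('pics/side4.png',cv2.resize(p[120:270,240:440],None,fx=4,fy=4))
E
```

```text
time_s: 8.55
eef_pos: [457.2, -55.4, 205.3]
tcp_rot: [-3.137, -0.007, 2.847]
ft_force: [-1.1, -0.4, -0.6]
width: 0.002
finger_force: 0.0
time_s: 8.97
eef_pos: [464.1, -49.5, 150.5]
tcp_rot: [-3.141, -0.002, 2.856]
ft_force: [-0.4, 0.5, 0.4]
width: 0.004
finger_force: 0.0
9.0167 [464.66569931 -49.57863624 151.33607376] [-3.14122699e+00 -8.02413606e-04  2.85620087e+00] [-0.03418385  0.45355199  0.13159982  2.03678057 -0.09387361  0.65766559
  1.44407089] [ 0.46458861 -0.37198724 -0.74786947]
2210 [-3.32544932e-04  1.53121429e+02]
```

View pics/side4.png

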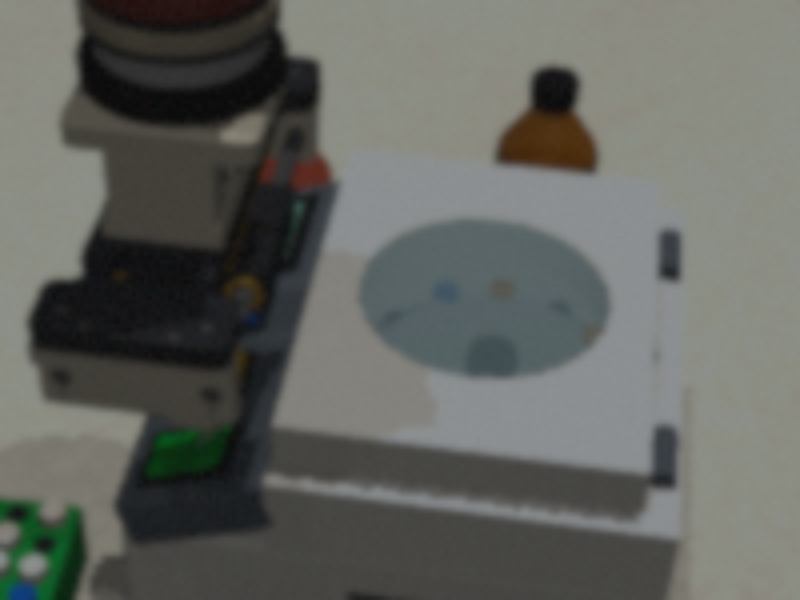

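The lid is level (measured slope 0.000). The finger ends at about (205,430), over the far half of the green rocker at (190,450). Now pressing down.

```bash
python3 -m handwheel '[{"x":0,"y":0,"z":-0.02,"wx":0,"wy":0,"wz":0},{"x":0,"y":0,"z":-0.04,"wx":0,"wy":0,"wz":0},{"x":0,"y":0,"z":-0.055,"wx":0,"wy":0,"wz":0},{"x":0,"y":0,"z":-0.07,"wx":0,"wy":0,"wz":0},{"x":0,"y":0,"z":-0.085,"wx":0,"wy":0,"wz":0}]' &&
python3 -m handwheel '[{"x":0,"y":0,"z":-0.01,"wx":0,"wy":0,"wz":0},{"x":0,"y":0,"z":-0.02,"wx":0,"wy":0,"wz":0},{"x":0,"y":0,"z":-0.03,"wx":0,"wy":0,"wz":0},{"x":0,"y":0,"z":-0.04,"wx":0,"wy":0,"wz":0},{"x":0,"y":0,"z":-0.04,"wx":0,"wy":0,"wz":0}]'
```

```text
time_s: 9.43
eef_pos: [466.1, -49.8, 142.2]
tcp_rot: [3.141, 0.003, 2.856]
ft_force: [0.2, 0.0, 5.0]
width: 0.006
finger_force: 2.5
time_s: 9.85
eef_pos: [467.8, -50.3, 137.7]
tcp_rot: [3.141, 0.007, 2.856]
ft_force: [3.2, -0.8, 4.0]
width: 0.002
finger_force: 2.3
```

```bash
python3 -m handwheel '[{"x":0,"y":0,"z":-0.01,"wx":0,"wy":0,"wz":0},{"x":0,"y":0,"z":-0.02,"wx":0,"wy":0,"wz":0},{"x":0,"y":0,"z":-0.03,"wx":0,"wy":0,"wz":0},{"x":0,"y":0,"z":-0.03,"wx":0,"wy":0,"wz":0}]'
```

```text
time_s: 10.18
eef_pos: [467.6, -50.2, 136.2]
tcp_rot: [3.14, 0.007, 2.856]
ft_force: [-1.2, -1.6, 22.3]
width: 0.005
finger_force: 11.4
```

```bash
python3 -m handwheel '[{"x":0,"y":0,"z":0.2,"wx":0,"wy":0,"wz":0},{"x":0,"y":0,"z":0.33,"wx":0,"wy":0,"wz":0},{"x":0.043,"y":0.25,"z":0.33,"wx":0,"wy":0,"wz":0},{"x":0.043,"y":0.423,"z":0.25,"wx":0,"wy":0,"wz":0},{"x":0.043,"y":0.423,"z":0.18,"wx":0,"wy":0,"wz":0}]'
python3 - <<'E'
from h import *
p,d=robot.capture('side');D=cloud('side',d)
o=robot.get_obs();print(o['time_s'],o['eef_pos'],o['ft_force'])
L=(D-[570.2,9,0])@np.array([[.959,.284,0],[-.284,.959,0],[0,0,1]]).T.T
for s in range(-104,-64,4):
    w=L[(abs(L[...,0]-s)<2)&(abs(L[...,1]+86)<9)&(L[...,2]>100)&(L[...,2]<140)]
    print(s,len(w),(np.median(w[:,2])-115.5-(s+86)*.365).round(1)*.94 if len(w) else '')
cv2.imwrite('pics/side5.png',cv2.resize(p[120:270,240:440],None,fx=4,fy=4))
E
```

```text
time_s: 10.6
eef_pos: [468.2, 6.5, 153.9]
tcp_rot: [3.139, -0.004, 2.864]
ft_force: [-0.8, -0.3, 0.4]
width: 0.006
finger_force: 0.0
10.65 [466.80888237   3.95410153 152.18597696] [-0.09576821  0.30183538 -0.91774683]
-104 17 8.366
-100 17 6.768
-96 18 4.888
-92 18 3.4779999999999998
-88 16 3.384
-84 14 3.5719999999999996
-80 16 3.666
-76 18 2.9139999999999997
-72 17 1.41
-68 15 -0.188
```

View pics/side5.png

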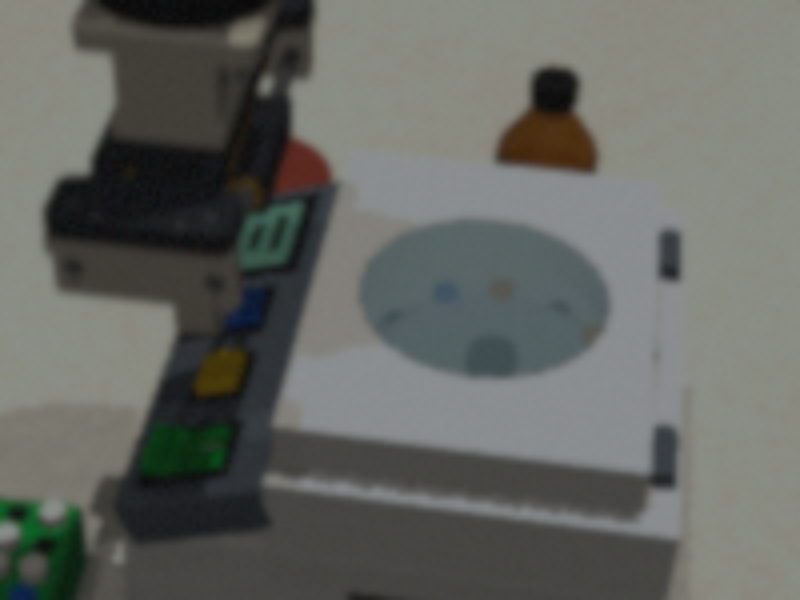

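The rocker is on: its near end is 8 mm above the panel, and its far half lies at 3 mm. The fingertips at (205,330) are still above and settling towards the yellow key at (222,372). Now I press the key.

```bash
python3 -m handwheel '[{"x":0,"y":0,"z":-0.02,"wx":0,"wy":0,"wz":0},{"x":0,"y":0,"z":-0.06,"wx":0,"wy":0,"wz":0},{"x":0,"y":0,"z":-0.1,"wx":0,"wy":0,"wz":0},{"x":0,"y":0,"z":-0.13,"wx":0,"wy":0,"wz":0},{"x":0,"y":0,"z":-0.14,"wx":0,"wy":0,"wz":0}]' &&
python3 -m handwheel '[{"x":0,"y":0,"z":-0.01,"wx":0,"wy":0,"wz":0},{"x":0,"y":0,"z":-0.02,"wx":0,"wy":0,"wz":0},{"x":0,"y":0,"z":-0.03,"wx":0,"wy":0,"wz":0},{"x":0,"y":0,"z":-0.04,"wx":0,"wy":0,"wz":0},{"x":0,"y":0,"z":-0.05,"wx":0,"wy":0,"wz":0}]'
```

```text
time_s: 11.07
eef_pos: [469.5, 0.2, 137.3]
tcp_rot: [-3.141, -0.001, 2.855]
ft_force: [-0.5, -0.8, 2.1]
width: 0.006
finger_force: 0.8
time_s: 11.48
eef_pos: [470.7, 0.4, 132.7]
tcp_rot: [-3.141, 0.002, 2.855]
ft_force: [-2.9, -1.7, 16.1]
width: 0.007
finger_force: 7.7
```

```bash
python3 -m handwheel '[{"x":0,"y":0,"z":-0.005,"wx":0,"wy":0,"wz":0},{"x":0,"y":0,"z":-0.005,"wx":0,"wy":0,"wz":0}]'
python3 - <<'E'
from h import *
p,d=robot.capture('side');o=robot.get_obs();print(o['time_s'],o['eef_pos'],o['ft_force'])
cv2.imwrite('pics/side6.png',cv2.resize(p[120:270,240:440],None,fx=4,fy=4))
E
```

```text
time_s: 11.65
eef_pos: [470.7, 0.3, 132.8]
tcp_rot: [3.142, 0.003, 2.855]
ft_force: [-1.8, -2.7, 14.5]
width: 0.004
finger_force: 6.3
11.7 [4.70735532e+02 3.20850255e-01 1.32800876e+02] [-1.63552442 -2.82156332 12.17826149]
```

View pics/side6.png

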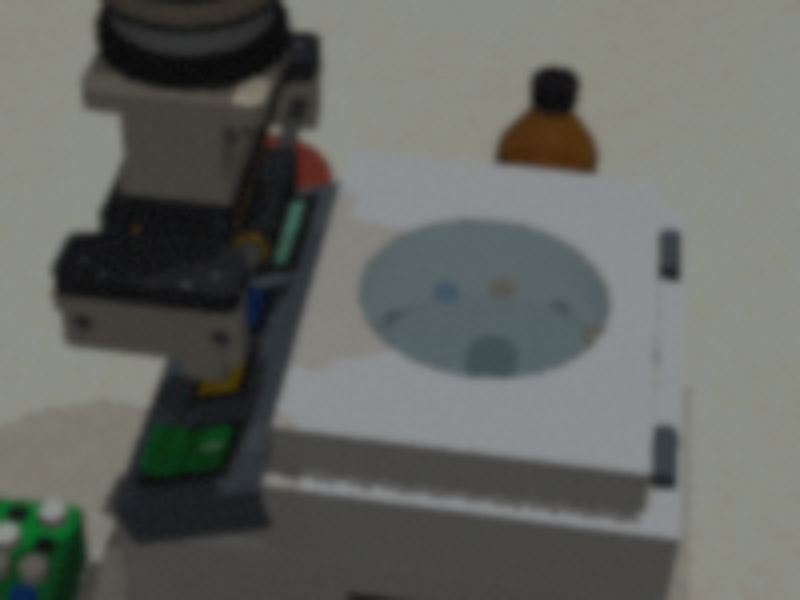

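The fingertips at (210,375) rest on the yellow key, with 12–15 N against a hard stop. The blue key at (257,305) is clear, the rocker is on and the lid is shut.

```bash
python3 -c "
from cell import robot
print(robot.job_done())"
```

```text
the job is handed in; nothing more can be done
None
```

The lid was eased fully shut, the green rocker switched on, and then the yellow short-spin key was pressed right in; it was still held down when I handed the job in at about 11.7 s, with the blue key not touched.

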